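Unlock the bench scale and set the top tray of the pile on it

TASK

Weigh the block in the top blue tray: first slide the scale's orange transport lock fully over to its end stop at the green mark, so that its arm is clear of the pan. Then lift only the top tray, with the block in it, off the blue pile and set it down gently, upright, flat and in the middle of the steel pan, without dropping it. Leave the rest of the pile and everything else on the bench where it stands.

Things in the scene. Friction and masses are not known exactly. Their poses are not given: they have to be found in the camera images.
- tray_top: blue open tray on top of the blue pile of three, about 0.12 kg, the block in it. Straight-sided collar 160 (x) x 60 (y) mm outside, 3 mm walls, from z = 30 to the rim at z = 70 mm; below it an inset foot 148 x 48 mm, z = 0 to 30 mm. Origin: centre of the underside; x along the length, z up. Its foot plugs 30 mm into the tray below (3 mm play all round), the collar rests on the rim below.
- tray_mid: middle tray of the blue pile, same shape and also loose; stays. Its rim is 40 mm below the top tray's rim and its sides are in line with it, so fingers reaching more than 40 mm below the top rim would hold both.
- tray_low: bottom tray of the blue pile, standing on the bench, same shape; stays.
- block: aluminium valve block 90 x 30 x 24 mm, about 0.18 kg, lying loose on the floor of the top blue tray, well below its rim. Origin: centre of its underside, x along its length.
- scale: white bench scale, fixed, 300 (x) x 280 (y) mm, housing top at z = 50 mm; origin: centre of its underside on the bench, x away from the robot at yaw 0. A square steel pan on it, flat display and keys along its +x edge (below pan height), the transport lock along its -x edge.
- pan (a point): centre of the top face of the scale's steel pan, 190 x 190 mm, sides along the scale's axes; 62 mm above the bench. Fixed, does not sink. Axes as the scale.
- lock (a joint): transport lock of the scale, travel in m along the scale's +y: 0 to 0.13. It starts at 0 to 0.03, its arm lying across the pan; 0.13 is the rigid end stop (by the green mark), where the arm is clear beside the pan. About 2 N of friction, no spring; it stays where it is left.
- lock_grip (a point): top centre of the lock's orange upright grip, 24 x 24 mm, 44 mm tall, its top 96 mm above the bench; its centre is 30 mm outside the pan's -x edge. A 16 mm wide orange arm runs 103 mm from the grip towards the scale's +x over the pan, 67 to 77 mm above the bench. Axes as the scale; moves with the lock.
- grey_low: bottom tray of a pile of two grey trays, same shape as the blue; stays.
- grey_top: top tray of the grey pile, same shape, empty; stays.
- bottle: clear bottle with red cap, 64 mm across, 170 mm tall; origin under its centre; stays.
- tape: yellow ring (tape core) 100 mm across, 48 mm tall, lying flat; origin under its centre; stays.
- carton: cardboard carton 110 x 120 x 90 mm; origin under its centre; stays.
- scanner: black hand scanner lying on the bench, 135 mm long, 60 mm wide, 30 mm high; origin under its handle; stays.
- mug: white mug 80 mm across, 90 mm tall; origin under its centre; stays.
Things that resemble listed ones, but are neither listed nor needed, are in the scene too. What is shaped like the tray_top but pink is not meant.

How it is judged:
By the outcome, as a careful person would: the job done as asked, in the order asked, and still so for the second after the job is handed in, with the robot touching nothing.
It also fails if it takes over 54 s, if anything falls off the work surface, if the arm or the gripper's body presses on something with over 40 N, if the wrist force passes 120 N, or if a joint passes its speed limit or range.

ROBOT

A 6-joint arm with a two-finger parallel gripper is mounted at the origin on the work surface. World frame = base frame: x ahead of the robot, y to its left, z up, the work surface at z = 0. Lengths are in m, angles in rad, forces in N, time in s.
With the tool pointing down it reaches from about 0.275 to 0.875 m from the base axis. Payload 12.5 kg.
Tool frame: the origin (TCP) lies midway between the tips of the shut fingers; the grasp point (between the pads) lies 19 mm behind it (robot.grip_point_offset is the distance from the TCP to the grasp point, in m); z points along the fingers, y is the line along which they close (so a half turn about z gives the same grasp; the last joint's range is limited). The gripper opens to 85 mm and grips with 20 to 120 N. Pads are 22 mm wide; open, the fingers measure 114 mm over their backs; the gripper's body (76 mm by 85 mm) begins 54 mm behind the grasp point. The pads swing forward as they close: fully open they stand 13 mm farther back than shut.
Start: joints at [1.049, 0.351, 1.652, -0, 1.139, -0.085], TCP at [0.233, 0.498, 0.231] pointing down, gripper open.
Joint ranges: [-2.75, 2.75], [-0.79, 2.1], [0.01, 2.65], [-1.57, 4.71], [0.07, 3.14], [-2.87, 2.87]. Speed limits (rad/s): [2.22, 2.22, 2.79, 3.14, 3.14, 3.14].

INTERFACE

Orientations are given as a unit quaternion [w, x, y, z].
In Python, from bench import robot gives the robot as it stands. The module is installed in compiled form; this text tells all that it offers.
- The arm moves only by the shell command python3 -m pendant 'ROWS' [FORCE]. ROWS is JSON, a list of rows, each a list of 7 numbers: the shift along the tool's x, y, z in mm, then the turn, a rotation vector about the tool's x, y, z in degrees, then the closure, from 0 (fully open) to 1 (shut). A call has 1 to 8 rows; each row shifts and turns the commanded pose from where the row before left it, along the tool's axes as they then stand; what a row does not reach is not made up. A row lasts 1/10 s, in which the tool goes at most 50 mm and 8.59 degrees, less where a joint would pass 70% of its speed; a pose out of reach is approached as far as the arm can. A call is refused whole if a number of a shift passes 50 or a number of a turn 8.59, either way. A call with a gripper value outside its range is refused whole. The fingers move at their own pace and stop on an object; FORCE is the grip in N (left out, the last holds). Time passes only in rows, so rows that do not move let the fingers close. It gives the time, the measured TCP pose, the force, the opening and the grip force at its end, in the units of the state.
- robot.state(): the state, without advancing time (a new reading comes with each control period).
- robot.grab_frame(name): name is "side" or "top" or "wrist"; returns the picture (384x512x3 uint8, red, green, blue); there is no depth.
- robot.camera_params(name): a dict with "intrinsics" (3x3 intrinsics, pixels), "position" and "attitude" of the camera in the world. Camera axes: x right, y down, z forward; pixel columns grow to the right and rows downward; lengths in m; the calibration is good to about 2 mm. The wrist camera is an equidistant fisheye: a pixel r from the principal point sees the ray r / f radians off the axis. A picture is of the moment at which its call begins: read the wrist's pose just before it. camera_params takes no time and is no camera call; for the wrist camera it gives the pose at the moment of the call.
- robot.job_done(): hands the job in; it is judged then, once.
The state is a dict: "clock": time; "q": joint angles; "dq": joint speeds; "joint_torque": joint torques, N m; "position": TCP position; "tool_rot": TCP orientation; "force": force on the tool from outside, world axes, zero at the start; "wrist_torque": the same for the moment, N m; "finger_gap": opening from 0.0 (shut) to 1.0 (fully open); "gripper_force": force on a finger pad.
Only numpy, scipy, OpenCV 4.12 (cv2) and the standard library are available. Lean on these libraries where they do the work, as an engineer would, in place of code of your own. Each camera call takes 0.05 s, during which the arm holds its last target. There are 200 camera calls.

## Working session

There is one attempt and no reset: what is moved stays moved. The work goes in short steps, Python scripts to look and compute and a shell command to move; the robot and the scene stay as the last step left them, time stands still between calls to the robot, and variables do not carry over. Pictures are saved under pics/ and viewed, at most 10 in all, crops included, and the job is handed in when it is done.

```bash
mkdir -p pics; python3 - <<'E'
from bench import robot
import cv2,numpy as np,json
d={}
for n in("side","top","wrist"):
    p=robot.camera_params(n); print(n,p)
    im=robot.grab_frame(n); np.save(f"pics/{n}0.npy",im); d[n]=im
cv2.imwrite("pics/a.png",cv2.resize(d["top"],(800,600),interpolation=cv2.INTER_CUBIC)[:,:,::-1])
cv2.imwrite("pics/b.png",cv2.resize(d["side"],(800,600),interpolation=cv2.INTER_CUBIC)[:,:,::-1])
s=robot.state();print(s, robot.grip_point_offset)
E
```

```text
side {'intrinsics': array([[378.64349079,   0.        , 253.37172078],
       [  0.        , 378.64349079, 194.610059  ],
       [  0.        ,   0.        ,   1.        ]]), 'position': array([ 0.09593241, -0.58010764,  0.9342799 ]), 'attitude': array([-0.35354461,  0.89451056, -0.25494587,  0.09929587])}
top {'intrinsics': array([[402.60134288,   0.        , 250.96614787],
       [  0.        , 402.60134288, 192.38111489],
       [  0.        ,   0.        ,   1.        ]]), 'position': array([0.29115709, 0.0910339 , 1.22003721]), 'attitude': array([-0.06122396,  0.70931983, -0.6994349 ,  0.0625126 ])}
wrist {'intrinsics': array([[297.31863964,   0.        , 252.89499409],
       [  0.        , 297.31863964, 194.7544176 ],
       [  0.        ,   0.        ,   1.        ]]), 'position': array([0.16247623, 0.53114316, 0.37384254]), 'attitude': array([0.12684222, 0.83383973, 0.53122728, 0.08012451])}
{'clock': 0.15, 'q': array([ 1.04940411e+00,  3.51105397e-01,  1.65227390e+00,  1.96247585e-06,
        1.13910136e+00, -8.45529909e-02]), 'dq': array([-1.08327065e-03, -3.98630784e-04, -3.51085629e-03, -1.27643185e-03,
       -8.88507300e-04, -6.11793047e-05]), 'joint_torque': array([ 1.19778018e-03, -5.06246459e+01, -2.91501760e+01,  1.75419683e-05,
        3.27202739e-03,  2.40436270e-05]), 'position': array([0.23251832, 0.49815166, 0.23088717]), 'tool_rot': array([-1.33323139e-04,  2.16687436e-01,  9.76240932e-01, -4.23516149e-04]), 'force': array([ 0.16196345,  0.55664841, -0.23591586]), 'wrist_torque': array([ 0.04189171, -0.01184968,  0.03778302]), 'gripper_force': 0.0, 'finger_gap': 1.0016446476562944} 0.0187
```

View pics/a.png

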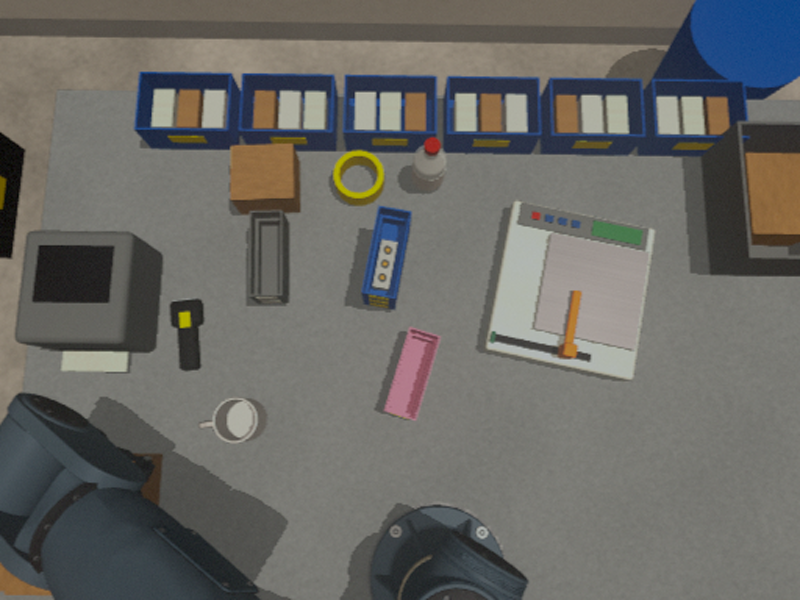

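View pics/b.png

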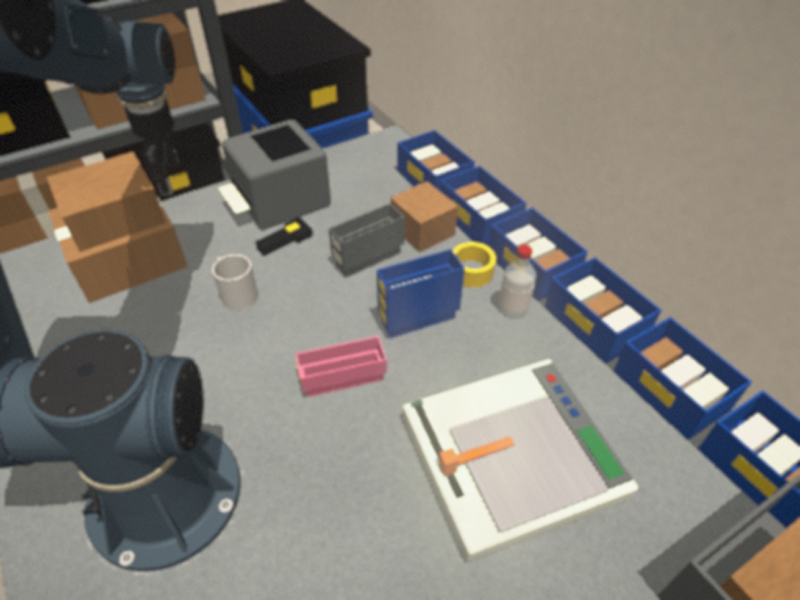

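The top view (800 px scale) shows the blue pile at (387,258), the lock grip at (568,349), the green mark at (493,337) and the pan at (590,290). In the side view the pile is at (420,290) and the grip at (448,460). I'll zoom in for corner points next.

```bash
cat > h.py <<'E'
import numpy as np,cv2
from bench import robot
from scipy.spatial.transform import Rotation as R
def rot(q): return R.from_quat([q[1],q[2],q[3],q[0]]).as_matrix()
def ray(n,uv,p=None):
    p=p or robot.camera_params(n);K=p["intrinsics"]
    x=(uv[0]-K[0,2])/K[0,0];y=(uv[1]-K[1,2])/K[1,1]
    if n=="wrist":
        r=np.hypot(x,y);s=np.sin(r)/r if r>1e-9 else 1;d=np.array([x*s,y*s,np.cos(r)])
    else: d=np.array([x,y,1.])
    d=rot(p["attitude"])@d
    return np.array(p["position"]),d/np.linalg.norm(d)
def plane(n,uv,z,p=None):
    o,d=ray(n,uv,p);return o+d*(z-o[2])/d[2]
def tri(rays):
    A=0;b=0
    for o,d in rays:
        M=np.eye(3)-np.outer(d,d);A=A+M;b=b+M@o
    x=np.linalg.solve(A,b);return x,max(np.linalg.norm((np.eye(3)-np.outer(d,d))@(x-o)) for o,d in rays)
E
python3 - <<'E'
import numpy as np,cv2
t=np.load("pics/top0.npy");s=np.load("pics/side0.npy")
def c(im,x,y,w,h,k): return cv2.resize(im[y:y+h,x:x+w],(w*k,h*k),interpolation=cv2.INTER_CUBIC)
# panels
A=c(t,222,125,60,75,5) ;B=c(s,235,155,80,65,5);C=c(t,305,122,120,125,3);D=c(s,250,222,165,135,3)
out=np.zeros((600,800,3),np.uint8)
for im,x,y in((A,0,0),(B,390,0),(C,0,0),(D,0,0)):pass
out=np.zeros((600,800,3),np.uint8)
out[0:375//1,0:300]=A; out[0:325,390:790]=B
cv2.imwrite("pics/c.png",out[:380,:,::-1])
out[:]=0; out[0:375,0:360]=C; out[170:170+405,305:800]=D[:, :495]; out[0:375,0:305]=C[:,:305]
out2=np.zeros((600,800,3),np.uint8)
C2=cv2.resize(C,(340,354));D2=cv2.resize(D,(450,368))
k=C2.shape[1]/120;print("C scale",k,"D scale",450/165)
out2[0:354,0:340]=C2;out2[0:368,350:800]=D2
cv2.imwrite("pics/d.png",out2[:370,:,::-1])
E
```

```text
C scale 2.8333333333333335 D scale 2.727272727272727
```

View pics/c.png

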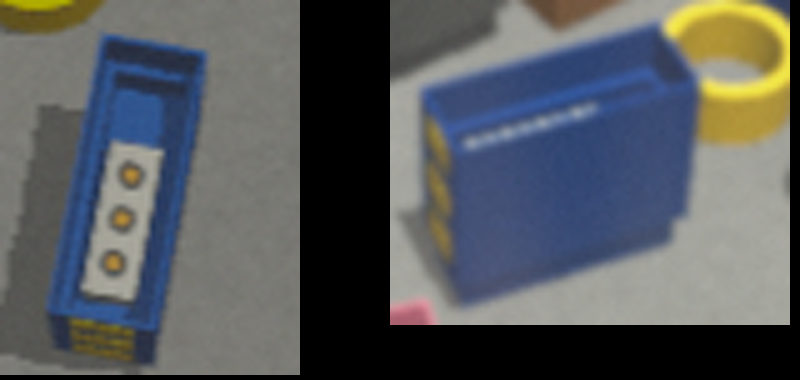

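View pics/d.png

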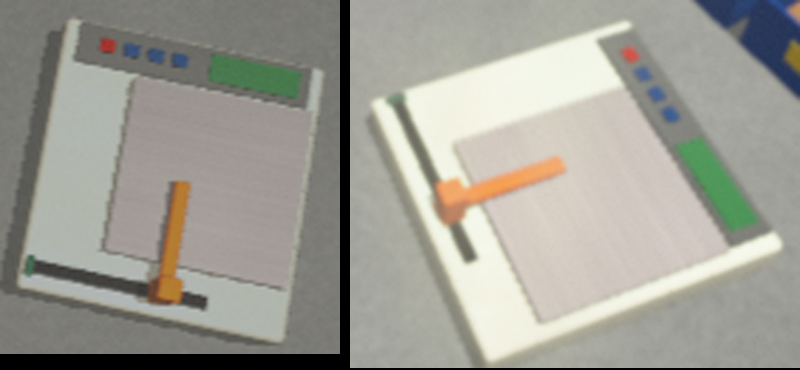

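The crops show clear rim corners. In the top panel they are (103,37), (207,52), (157,330) and (50,312); in the side panel, (662,22), (697,75), (452,148) and (422,88). The pan corners are clear in both views too, and the block lies inside the tray, shifted toward the label end. The grip is at about (168,287) in the top panel and (451,197) in the side panel.

```bash
cat > m.py <<'E'
from h import *
def up(U,o,k,off=0): return ((U[0]-off+.5)/k-.5+o[0],(U[1]+.5)/k-.5+o[1])
T=[(103,37),(207,52),(157,330),(50,312)];S=[(662,22),(697,75),(452,148),(422,88)]
def go(T,S,kt,ot,ks,os,off):
    P=[]
    for a,b in zip(T,S):
        x,e=tri([ray("top",up(a,ot,kt)),ray("side",up(b,os,ks,off))]);P.append(x);print(x.round(4),"err",round(e,4))
    P=np.array(P);c=P.mean(0);e=(P[0]+P[1]-P[2]-P[3])/2;w=(P[0]+P[3]-P[1]-P[2])/2
    print("centre",c.round(4),"len",np.linalg.norm(e),np.linalg.norm(w),"yaw",np.degrees(np.arctan2(e[1],e[0])),np.degrees(np.arctan2(-w[0],w[1])))
go(T,S,5,(222,125),5,(235,155),390)
T=[(131,78),(313,112),(283,289),(103,250)];S=[(622,88),(728,248),(542,323),(455,142)]
go(T,S,340/120,(305,122),450/165,(250,222),350)
for n in("top","side"):
    im=np.load(f"pics/{n}0.npy");h=cv2.cvtColor(im,cv2.COLOR_RGB2HSV)
    m=cv2.inRange(h,(5,150,120),(18,255,255));
    N,l,st,ce=cv2.connectedComponentsWithStats(m)
    for i in range(1,N):
        if st[i,4]>60 and st[i,0]>250: print(n,st[i],ce[i])
print("tip",tri([ray("top",up((181,181),(305,122),340/120)),ray("side",up((563,163),(250,222),450/165,350))]))
print("grip",tri([ray("top",up((167,284),(305,122),340/120)),ray("side",up((452,190),(250,222),450/165,350))]))
print("green",tri([ray("top",up((30,265),(305,122),340/120)),ray("side",up((398,98),(250,222),450/165,350))]))
E
python3 m.py
```

```text
[0.6526 0.1163 0.149 ] err 0.0021
[0.6401 0.0596 0.1562] err 0.0003
[0.4841 0.0851 0.1554] err 0.0004
[0.4957 0.1425 0.1505] err 0.0013
centre [0.5681 0.1009 0.1528] len 0.15854415664845598 0.058605639180108554 yaw -9.40466105832622 -11.902883695417867
[ 0.6358 -0.2093  0.0503] err 0.0013
[ 0.5962 -0.3946  0.0622] err 0.0009
[ 0.4129 -0.3575  0.0545] err 0.0014
[ 0.451  -0.1737  0.0567] err 0.0021
centre [ 0.524  -0.2838  0.0559] len 0.1875886083677829 0.1886654872123894 yaw -11.187878841993735 -11.887852036016637
top [360 186  12  43 234] [365.61538462 208.68803419]
side [293 285  23  11  96] [304.0625     289.83333333]
tip (array([ 0.52057541, -0.25228214,  0.06949659]), np.float64(0.0006877045436543093))
grip (array([ 0.4104336 , -0.22819356,  0.0877989 ]), np.float64(0.0011741899418990565))
green (array([ 0.43453046, -0.09897084,  0.05089839]), np.float64(0.0014951377558530244))
```

Pile rim z came out at 0.153 (expected 0.150), with size 159×59 mm. The pan is 188×189 mm at z ≈ 0.056 (expected 0.062), and the grip sits 31 mm off the pan's centreline. These are all plausible, so I'll move towards the lock.

```bash
python3 -m pendant '[[0,0,0,0,0,-6.7,0.3],[0,0,0,0,0,-6.7,0.3],[-17.5,-37.6,0,0,0,0,0.3],[-17.5,-37.6,0,0,0,0,0.3],[-17.5,-37.6,0,0,0,0,0.3],[-17.5,-37.6,0,0,0,0,0.3],[-17.5,-37.6,0,0,0,0,0.3],[-17.5,-37.6,0,0,0,0,0.3]]' 40
python3 -m pendant '[[-17.5,-37.6,0,0,0,0,0.3],[-17.5,-37.6,0,0,0,0,0.3],[-17.5,-37.6,0,0,0,0,0.3],[-17.5,-37.6,0,0,0,0,0.3],[-17.5,-37.6,0,0,0,0,0.3],[-17.5,-37.6,0,0,0,0,0.3]]'
python3 -m pendant '[[-17.5,-37.6,0,0,0,0,0.3],[-17.5,-37.6,0,0,0,0,0.3],[-17.5,-37.6,0,0,0,0,0.3],[-17.5,-37.6,0,0,0,0,0.3],[0,0,0,0,0,0,0.3],[0,0,0,0,0,0,0.3]]'
python3 - <<'E'
from h import *
s=robot.state();p=robot.camera_params("wrist");im=robot.grab_frame("wrist")
np.save("pics/w1.npy",im);np.save("pics/w1p.npy",p,allow_pickle=True)
print(s["position"],s["tool_rot"],s["finger_gap"],rot(s["tool_rot"]).round(3))
cv2.imwrite("pics/w1.png",cv2.resize(im,(800,600),interpolation=cv2.INTER_CUBIC)[:,:,::-1])
E
```

```text
clock: 0.95
position: [0.2899, 0.2546, 0.2312]
tool_rot: [0.0, 0.101, 0.995, -0.0]
force: [1.4, -0.2, -0.4]
finger_gap: 0.704
gripper_force: 0.0
clock: 1.55
position: [0.3474, 0.0124, 0.2314]
tool_rot: [0.0, 0.101, 0.995, 0.0]
force: [0.3, 1.1, 0.0]
finger_gap: 0.698
gripper_force: 0.0
clock: 2.15
position: [0.3853, -0.1477, 0.2309]
tool_rot: [-0.0, 0.102, 0.995, 0.0]
force: [0.2, 0.4, 0.1]
finger_gap: 0.703
gripper_force: 0.0
[ 0.38534559 -0.14767807  0.23093375] [-4.61067214e-04  1.02183665e-01  9.94765412e-01  2.47934833e-04] 0.7032815250774397 [[-0.979  0.203 -0.001]
 [ 0.203  0.979  0.001]
 [ 0.001  0.    -1.   ]]
```

View pics/w1.png

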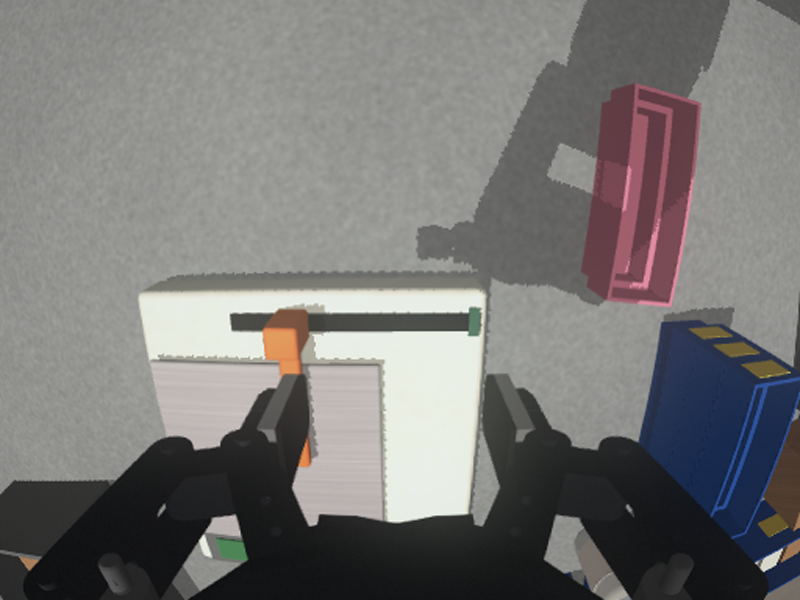

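The wrist view shows the lock grip's top face at about (282,345), the pan's -x/+y corner at (383,360), the green mark at (474,321) and the slot's row at 322. The scale is almost parallel to the tool.

```bash
python3 - <<'E'
from h import *
p=np.load("pics/w1p.npy",allow_pickle=True).item()
f=lambda u,z:plane("wrist",((u[0]+.5)*.64-.5,(u[1]+.5)*.64-.5),z,p)
for n,u,z in(("grip top",(282,345),.096),("pan c",(383,360),.062),("pan edge2",(160,361),.062),("pan +y edge2",(382,500),.062),("green",(474,321),.05),("slot end",(231,322),.05)):
    x=f(u,z);print(n,x.round(4))
def up(U,o,k,off=0): return ((U[0]-off+.5)/k-.5+o[0],(U[1]+.5)/k-.5+o[1])
rt=lambda U:ray("top",up(U,(305,122),340/120)); rs=lambda U:ray("side",up(U,(250,222),450/165,350))
rw=lambda u:ray("wrist",((u[0]+.5)*.64-.5,(u[1]+.5)*.64-.5),p)
print("corner3",tri([rt((103,250)),rs((455,142)),rw((383,360))]))
print("grip3",tri([rt((167,284)),rs((452,190)),rw((282,345))]))
print("topplane pan corners",[plane("top",up(U,(305,122),340/120),.062).round(4) for U in[(131,78),(313,112),(283,289),(103,250)]])
P=np.array([plane("top",up(U,(305,122),340/120),.062) for U in[(131,78),(313,112),(283,289),(103,250)]]);print(P.mean(0))
P=np.array([plane("side",up(U,(250,222),450/165,350),.062) for U in[(622,88),(728,248),(542,323),(455,142)]]);print(P.mean(0))
E
```

```text
grip top [ 0.4063 -0.2278  0.096 ]
pan c [ 0.4443 -0.1686  0.062 ]
pan edge2 [ 0.4125 -0.3469  0.062 ]
pan +y edge2 [ 0.576  -0.1985  0.062 ]
green [ 0.4326 -0.097   0.05  ]
slot end [ 0.3961 -0.2789  0.05  ]
corner3 (array([ 0.4508201 , -0.17213425,  0.05288459]), np.float64(0.003657456239055982))
grip3 (array([ 0.40960985, -0.22893562,  0.08912225]), np.float64(0.0018973287702485067))
topplane pan corners [array([ 0.6311, -0.2057,  0.062 ]), array([ 0.597 , -0.3952,  0.062 ]), array([ 0.4108, -0.354 ,  0.062 ]), array([ 0.4483, -0.1716,  0.062 ])]
[ 0.52180178 -0.2816096   0.062     ]
[ 0.52198554 -0.28633481  0.062     ]
```

```bash
python3 -m pendant '[[-12.5,-24.7,0,0,0,0,0.3],[-12.5,-24.7,0,0,0,0,0.3],[-12.6,-24.8,0,0,0,0,0.3],[0,0,40,0,0,0,0.3],[0,0,40,0,0,0,0.3],[0,0,40,0,0,0,0.3],[0,0,25,0,0,0,0.3],[0,0,17,0,0,0,0.3]]'
python3 -m pendant '[[0,0,0,0,0,0,0.3],[0,0,0,0,0,0,1],[0,0,0,0,0,0,1],[0,0,0,0,0,0,1],[0,0,0,0,0,0,1]]' 25
```

```text
clock: 3.0
position: [0.4069, -0.2258, 0.0677]
tool_rot: [-0.001, 0.1, 0.995, 0.001]
force: [-0.5, -0.6, 0.9]
finger_gap: 0.705
gripper_force: 0.0
clock: 3.5
position: [0.4082, -0.2278, 0.0706]
tool_rot: [0.001, 0.101, 0.995, -0.0]
force: [-0.5, 1.4, 6.3]
finger_gap: 0.274
gripper_force: 29.7
```

```bash
python3 -m pendant '[[0,10,0,0,0,0,1],[0,15,0,0,0,0,1],[0,15,0,0,0,0,1],[0,15,0,0,0,0,1],[0,15,0,0,0,0,1],[0,15,0,0,0,0,1],[0,8,0,0,0,0,1],[0,2,0,0,0,0,1]]'
python3 -m pendant '[[0,2,0,0,0,0,1],[0,2,0,0,0,0,1]]'
python3 -m pendant '[[0,2,0,0,0,0,1],[0,2,0,0,0,0,1]]'
```

```text
clock: 4.3
position: [0.4272, -0.1341, 0.0705]
tool_rot: [0.001, 0.101, 0.995, -0.0]
force: [-2.3, -1.2, 9.4]
finger_gap: 0.275
gripper_force: 29.9
clock: 4.5
position: [0.4279, -0.1308, 0.0705]
tool_rot: [0.001, 0.101, 0.995, -0.0]
force: [-3.5, -1.2, 9.2]
finger_gap: 0.273
gripper_force: 30.0
clock: 4.7
position: [0.4287, -0.1269, 0.0705]
tool_rot: [0.001, 0.101, 0.995, -0.0]
force: [-2.6, -1.7, 8.5]
finger_gap: 0.275
gripper_force: 30.0
```

Sliding freely at about 103 mm moved, with low force. I'll continue in small steps until the stop.

```bash
python3 -m pendant '[[0,2,0,0,0,0,1],[0,2,0,0,0,0,1],[0,2,0,0,0,0,1]]'
python3 -m pendant '[[0,2,0,0,0,0,1],[0,2,0,0,0,0,1]]'
python3 -m pendant '[[0,2,0,0,0,0,1],[0,2,0,0,0,0,1]]'
```

```text
clock: 5.0
position: [0.4297, -0.1225, 0.0706]
tool_rot: [0.001, 0.1, 0.995, -0.002]
force: [-12.3, -32.3, 6.5]
finger_gap: 0.278
gripper_force: 29.9
clock: 5.2
position: [0.4299, -0.1218, 0.0707]
tool_rot: [0.0, 0.099, 0.995, -0.004]
force: [-25.1, -68.3, 6.5]
finger_gap: 0.274
gripper_force: 35.9
clock: 5.4
position: [0.4301, -0.121, 0.0708]
tool_rot: [0.0, 0.099, 0.995, -0.007]
force: [-36.9, -105.0, 5.4]
finger_gap: 0.276
gripper_force: 54.4
```

The end stop has been reached (total travel about 108 mm). I'm backing off the load, then releasing and rising.

```bash
python3 -m pendant '[[0,-3,0,0,0,0,1],[0,-2,0,0,0,0,1],[0,0,0,0,0,0,1]]'
python3 -m pendant '[[0,0,0,0,0,0,0.5],[0,0,0,0,0,0,0.3],[0,0,0,0,0,0,0.3],[0,0,0,0,0,0,0.3],[0,0,-20,0,0,0,0.3],[0,0,-40,0,0,0,0.3],[0,0,-40,0,0,0,0],[0,0,-40,0,0,0,0]]'
python3 - <<'E'
from h import *
s=robot.state();p=robot.camera_params("wrist");im=robot.grab_frame("wrist")
t=robot.grab_frame("top");np.save("pics/top1.npy",t);np.save("pics/w2.npy",im);np.save("pics/w2p.npy",p,allow_pickle=True)
print(s["position"],s["tool_rot"])
o=np.zeros((600,800,3),np.uint8)
o[:384,:400]=cv2.resize(im,(400,300)).repeat(1,0)[:300].shape and np.pad(cv2.resize(im,(400,300)),((0,84),(0,0),(0,0)))
o[:375,410:770]=cv2.resize(t[122:247,305:425],(360,375),interpolation=cv2.INTER_CUBIC)
cv2.imwrite("pics/e.png",o[:385,:,::-1])
E
```

```text
clock: 5.7
position: [0.4298, -0.1222, 0.0706]
tool_rot: [0.001, 0.1, 0.995, -0.003]
force: [-17.7, -44.7, 6.0]
finger_gap: 0.278
gripper_force: 30.3
clock: 6.5
position: [0.4299, -0.1175, 0.2109]
tool_rot: [-0.0, 0.101, 0.995, 0.0]
force: [-0.1, -0.5, -0.7]
finger_gap: 0.992
gripper_force: 0.0
[ 0.42985121 -0.1174644   0.21094448] [-6.11690345e-05  1.01031228e-01  9.94883250e-01  7.17724889e-05]
```

View pics/e.png

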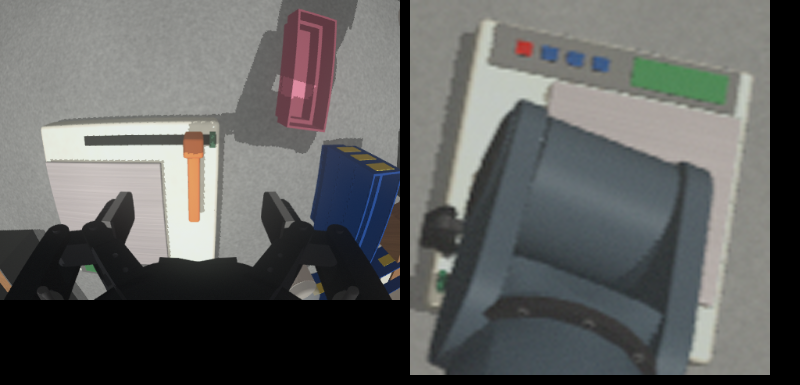

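The lock sits against the green mark and its arm is clear beside the pan. Next I'll work out the pile pose at z = 0.15, the block offset, the pan corner from this second wrist position, and the tool shifts.

```bash
cat >> h.py <<'E'
def up(U,o,k,off=0): return ((U[0]-off+.5)/k-.5+o[0],(U[1]+.5)/k-.5+o[1])
def rect(P):
    P=np.array(P);e=(P[0]+P[1]-P[2]-P[3])/2;w=(P[0]+P[3]-P[1]-P[2])/2
    return P.mean(0).round(4),np.hypot(*e[:2]).round(4),np.hypot(*w[:2]).round(4),np.degrees([np.arctan2(e[1],e[0]),np.arctan2(-w[0],w[1])]).round(2)
def shift(target):
    s=robot.state();return (rot(s["tool_rot"]).T@(np.array(target)-s["position"])*1000).round(1)
E
python3 - <<'E'
from h import *
print(rect([plane("top",up(U,(222,125),5),.15) for U in[(103,37),(207,52),(157,330),(50,312)]]))
print(rect([plane("side",up(U,(235,155),5,390),.15) for U in[(662,22),(697,75),(452,148),(422,88)]]))
print("block",rect([plane("top",up(U,(222,125),5),.107) for U in[(110,143),(163,150),(135,299),(83,292)]]))
p=np.load("pics/w2p.npy",allow_pickle=True).item();p1=np.load("pics/w1p.npy",allow_pickle=True).item()
b=((163.5)*1.28-.5,(161.5)*1.28-.5);a=((383.5)*.64-.5,(360.5)*.64-.5)
print("pan corner",plane("wrist",b,.062,p),tri([ray("wrist",b,p),ray("wrist",a,p1)]))
print("shift",shift([.567,.101,.30]))
E
```

```text
(array([0.5682, 0.1011, 0.15  ]), np.float64(0.1584), np.float64(0.0585), array([-9.38, -8.3 ]))
(array([0.5705, 0.1031, 0.15  ]), np.float64(0.1595), np.float64(0.0527), array([ -9.52, -11.41]))
block (array([0.5562, 0.1049, 0.107 ]), np.float64(0.0881), np.float64(0.0301), array([-9.29, -6.96]))
pan corner [ 0.44607953 -0.16745898  0.062     ] (array([ 0.45005776, -0.17027525,  0.04895344]), np.float64(0.00017176841331254864))
shift [-88.6 241.9 -85.7]
```

```bash
python3 -m pendant '[[0,0,-43,0,0,0,0],[0,0,-43,0,0,0,0],[-15,40,0,0,0,0,0],[-15,40,0,0,0,0,0],[-15,40,0,0,0,0,0],[-15,41,0,0,0,0,0],[-15,41,0,0,0,0,0],[-14,40,0,0,0,0,0]]'
python3 -m pendant '[[0,0,0,0,0,-2.2,0],[0,0,0,0,0,0,0],[0,0,0,0,0,0,0]]' 
python3 - <<'E'
from h import *
s=robot.state();p=robot.camera_params("wrist");im=robot.grab_frame("wrist")
np.save("pics/w3.npy",im);np.save("pics/w3p.npy",p,allow_pickle=True)
print(s["position"],s["tool_rot"])
cv2.imwrite("pics/w3.png",cv2.resize(im,(800,600),interpolation=cv2.INTER_CUBIC)[:,:,::-1])
E
```

```text
clock: 7.4
position: [0.5665, 0.1033, 0.2943]
tool_rot: [-0.0, 0.101, 0.995, -0.0]
force: [-0.1, -0.7, 0.8]
finger_gap: 1.005
gripper_force: 0.0
clock: 7.7
position: [0.5657, 0.1011, 0.2947]
tool_rot: [-0.0, 0.083, 0.997, -0.0]
force: [-0.1, 0.3, 0.9]
finger_gap: 0.996
gripper_force: 0.0
[0.56569027 0.10105406 0.29466107] [-4.96850002e-04  8.26269265e-02  9.96580418e-01 -1.17502213e-04]
```

View pics/w3.png

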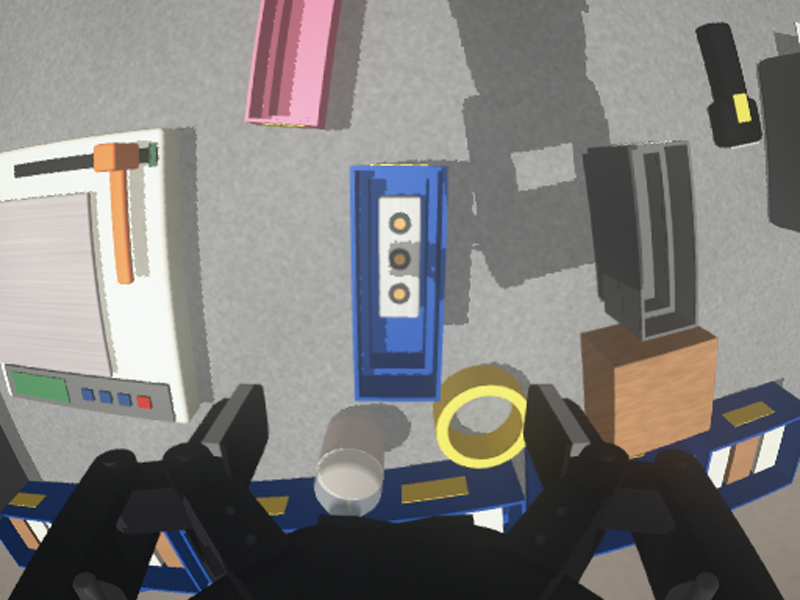

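The wrist view shows the blue rim corners at (440,398), (358,401), (351,167) and (447,168). The block is centred in the tray's width at (400,258), and the lock is at the green mark.

```bash
python3 - <<'E'
from h import *
p=np.load("pics/w3p.npy",allow_pickle=True).item()
U=[(440,398),(358,401),(351,167),(447,168)]
w=lambda u:((u[0]+.5)*.64-.5,(u[1]+.5)*.64-.5)
for z in(.146,.15,.154):print(rect([plane("wrist",w(u),z,p) for u in U]))
T=[(103,37),(207,52),(157,330),(50,312)];S=[(662,22),(697,75),(452,148),(422,88)]
X=[tri([ray("wrist",w(u),p),ray("top",up(t,(222,125),5)),ray("side",up(s,(235,155),5,390))]) for u,t,s in zip(U,T,S)]
print(X,rect([x[0] for x in X]))
print("block",rect([plane("wrist",w(u),.107,p) for u in[(419,317),(379,317),(379,197),(420,198)]]))
print(shift([.564,.101,.112]))
E
```

```text
(array([0.5702, 0.1033, 0.146 ]), np.float64(0.1601), np.float64(0.0591), array([-9.36, -8.56]))
(array([0.5691, 0.1034, 0.15  ]), np.float64(0.1579), np.float64(0.0583), array([-9.36, -8.56]))
(array([0.568 , 0.1036, 0.154 ]), np.float64(0.1557), np.float64(0.0575), array([-9.36, -8.56]))
[(array([0.65315274, 0.11779832, 0.14701196]), np.float64(0.0027296046002262923)), (array([0.64127962, 0.06110548, 0.15390903]), np.float64(0.0017045671501725898)), (array([0.48528522, 0.08653437, 0.15316337]), np.float64(0.0015806780471401688)), (array([0.49622258, 0.14386846, 0.1492651 ]), np.float64(0.0016600190941580266))] (array([0.569 , 0.1023, 0.1508]), np.float64(0.1586), np.float64(0.0581), array([ -9.35, -11.31]))
block (array([0.5568, 0.1059, 0.107 ]), np.float64(0.0891), np.float64(0.0296), array([ -9.59, -10.12]))
[  1.6  -0.  183. ]
```

```bash
python3 -m pendant '[[4,2,20,0,0,0,0],[0,0,40,0,0,0,0],[0,0,40,0,0,0,0],[0,0,35,0,0,0,0],[0,0,25,0,0,0,0],[0,0,15,0,0,0,0],[0,0,9.7,0,0,0,0],[0,0,0,0,0,0,0]]'
python3 -m pendant '[[0,0,0,0,0,0,0],[0,0,0,0,0,0,0.2],[0,0,0,0,0,0,0.25],[0,0,0,0,0,0,0.5],[0,0,0,0,0,0,0.7],[0,0,0,0,0,0,0.7],[0,0,0,0,0,0,0.7]]' 60
```

```text
clock: 8.55
position: [0.5619, 0.1033, 0.1099]
tool_rot: [-0.001, 0.083, 0.997, -0.0]
force: [0.6, 0.4, 0.9]
finger_gap: 1.003
gripper_force: 0.0
clock: 9.25
position: [0.5629, 0.1038, 0.1116]
tool_rot: [0.001, 0.082, 0.997, 0.0]
force: [-1.5, -0.7, 6.8]
finger_gap: 0.691
gripper_force: 64.8
```

Gripped at about 59 mm opening. I'm lifting slowly at first, since the foot has to come 30 mm out of the middle tray.

```bash
python3 -m pendant '[[0,0,-3,0,0,0,0.7],[0,0,-5,0,0,0,0.7],[0,0,-8,0,0,0,0.7],[0,0,-10,0,0,0,0.7],[0,0,-10,0,0,0,0.7],[0,0,-10,0,0,0,0.7],[0,0,-10,0,0,0,0.7],[0,0,-10,0,0,0,0.7]]'
python3 -m pendant '[[0,0,-20,0,0,0,0.7],[0,0,-20,0,0,0,0.7],[0,0,-10,0,0,0,0.7],[0,0,0,0,0,0,0.7],[0,0,0,0,0,0,0.7]]'
python3 - <<'E'
from h import *
s=robot.state();p=robot.camera_params("wrist");im=robot.grab_frame("wrist");t=robot.grab_frame("side")
np.save("pics/w4.npy",im);np.save("pics/w4p.npy",p,allow_pickle=True);np.save("pics/side4.npy",t)
print(s["position"],s["tool_rot"],s["force"],s["wrist_torque"])
o=np.zeros((384,800,3),np.uint8)
o[:300,:400]=cv2.resize(im,(400,300),interpolation=cv2.INTER_AREA)
o[:384,410:794]=cv2.resize(t[90:230,210:350],(384,384),interpolation=cv2.INTER_CUBIC)
cv2.imwrite("pics/f.png",o[:,:,::-1])
E
```

```text
clock: 10.05
position: [0.5624, 0.1039, 0.1776]
tool_rot: [0.0, 0.082, 0.997, 0.0]
force: [0.1, -0.1, -2.2]
finger_gap: 0.699
gripper_force: 64.9
clock: 10.55
position: [0.5621, 0.1038, 0.226]
tool_rot: [-0.0, 0.082, 0.997, -0.0]
force: [0.0, -0.0, -3.0]
finger_gap: 0.696
gripper_force: 65.1
[0.56210281 0.10382741 0.22597094] [-3.93372736e-04  8.21511952e-02  9.96619798e-01 -6.22247548e-05] [ 2.72768141e-03 -3.82062869e-02 -3.01834872e+00] [ 0.02782279  0.03100498 -0.00508184]
```

View pics/f.png

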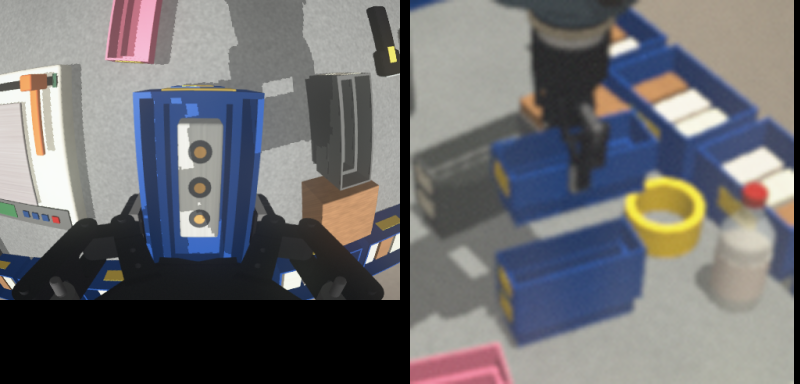

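Only the top tray and the block came up (3 N, level), and the remaining two trays still stand in place. Next I'll compute the tray's offset in the hand and the shift to the pan.

```bash
python3 - <<'E'
from h import *
p=np.load("pics/w4p.npy",allow_pickle=True).item()
w=lambda u:((u[0]+.5)*1.28-.5,(u[1]+.5)*1.28-.5)
a,b=[plane("wrist",w(u),.2644,p) for u in((134,94),(265,94))]
m=(a+b)/2;yaw=np.radians(-9.4);c=m+.08*np.array([np.cos(yaw),np.sin(yaw),0]);print("near rim",a,b,np.linalg.norm(a-b),"centre",c)
s=robot.state();print("offset in tool mm",rot(s["tool_rot"]).T@(c-s["position"])*1000)
p=np.load("pics/w3p.npy",allow_pickle=True).item()
w=lambda u:((u[0]+.5)*.64-.5,(u[1]+.5)*.64-.5)
a,b=[plane("wrist",w(u),.062,p) for u in((90,193),(113,375))];print("pan y+ corners",a,b,np.linalg.norm(a-b))
d=(b-a)/np.linalg.norm(b-a);print(np.degrees(np.arctan2(d[1],d[0])),"centre",(a+b)/2+.095*np.array([d[1],-d[0],0]))
y=np.radians(-11.4);t=np.array([.5205,-.2825,.226])-.0065*np.array([np.cos(y),np.sin(y),0]);print(t,shift(t))
E
```

```text
near rim [0.48583308 0.08759329 0.2644    ] [0.49555553 0.14681869 0.2644    ] 0.06001811328867792 centre [0.56962008 0.10413992 0.2644    ]
offset in tool mm [ -7.43284196   1.57664469 -38.87918399]
pan y+ corners [ 0.44971263 -0.16863818  0.062     ] [ 0.63160816 -0.20554026  0.062     ] 0.18560104453795415
-11.46824359654962 centre [ 0.52177204 -0.28019255  0.062     ]
[ 0.51412824 -0.28121523  0.226     ] [-1.590e+01 -3.876e+02 -3.000e-01]
```

```bash
python3 -m pendant '[[-1,-10,0,0,0,0,0.7],[-1,-20,0,0,0,0,0.7],[-1,-30,0,0,0,0,0.7],[-1,-30,0,0,0,0,0.7],[-1,-30,0,0,0,0,0.7],[-1,-30,0,0,0,0,0.7],[-1,-30,0,0,0,0,0.7],[-1,-30,0,0,0,0,0.7]]'
python3 -m pendant '[[-1,-30,0,0,0,0,0.7],[-1,-30,0,0,0,0,0.7],[-1,-30,0,0,0,0,0.7],[-1,-30,0,0,0,0,0.7],[-1,-30,0,0,0,0,0.7],[-2,-20,0,0,0,0,0.7],[-1,-8,0,0,0,0,0.7],[0,0,0,0,0,2,0.7]]'
python3 -m pendant '[[0,0,0,0,0,0,0.7],[0,0,20,0,0,0,0.7],[0,0,25,0,0,0,0.7],[0,0,25,0,0,0,0.7],[0,0,20,0,0,0,0.7],[0,0,15,0,0,0,0.7],[0,0,8,0,0,0,0.7],[0,0,0,0,0,0,0.7]]'
python3 - <<'E'
from h import *
t=[.514,-.2815,.0936];print(shift(t),robot.state()["position"])
im=robot.grab_frame("wrist");s=robot.grab_frame("side")
o=np.zeros((384,800,3),np.uint8);o[:300,:400]=cv2.resize(im,(400,300),interpolation=cv2.INTER_AREA)
o[:324,404:800]=cv2.resize(s[222:357,250:415],(396,324),interpolation=cv2.INTER_CUBIC)
cv2.imwrite("pics/g.png",o[:,:,::-1])
E
```

```text
clock: 11.45
position: [0.5352, -0.1064, 0.2261]
tool_rot: [-0.0, 0.082, 0.997, -0.0]
force: [0.5, 0.3, -2.4]
finger_gap: 0.696
gripper_force: 65.2
clock: 12.25
position: [0.5141, -0.2825, 0.226]
tool_rot: [-0.0, 0.1, 0.995, 0.0]
force: [0.4, -0.2, -1.9]
finger_gap: 0.696
gripper_force: 65.3
clock: 13.05
position: [0.5144, -0.2812, 0.1129]
tool_rot: [-0.001, 0.099, 0.995, 0.0]
force: [-0.5, -0.8, -2.5]
finger_gap: 0.697
gripper_force: 65.2
[ 0.3 -0.4 19.3] [ 0.51442543 -0.28115713  0.11288447]
```

View pics/g.png

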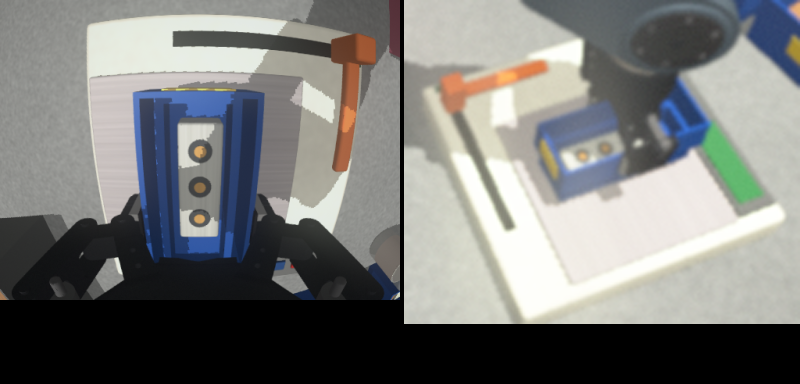

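The tray is centred over the pan (tray middle at column 199, pan at about 197) and the lock arm is well clear. Now I'll lower it gently.

```bash
python3 -m pendant '[[0,0,6,0,0,0,0.7],[0,0,4,0,0,0,0.7],[0,0,3,0,0,0,0.7],[0,0,2,0,0,0,0.7],[0,0,1,0,0,0,0.7],[0,0,0,0,0,0,0.7],[0,0,0,0,0,0,0.7]]'
python3 -m pendant '[[0,0,1,0,0,0,0.7],[0,0,0.7,0,0,0,0.7],[0,0,0,0,0,0,0.7]]'
```

```text
clock: 13.85
position: [0.5147, -0.2816, 0.0977]
tool_rot: [0.0, 0.1, 0.995, -0.0]
force: [0.0, 0.3, -2.8]
finger_gap: 0.692
gripper_force: 65.2
clock: 14.15
position: [0.5146, -0.2815, 0.0958]
tool_rot: [-0.0, 0.1, 0.995, 0.0]
force: [0.8, 0.6, -2.4]
finger_gap: 0.694
gripper_force: 65.2
```

```bash
python3 -m pendant '[[0,0,0.7,0,0,0,0.7],[0,0,0.3,0,0,0,0.7],[0,0,0,0,0,0,0.7]]'
python3 -m pendant '[[0,0,0.5,0,0,0,0.7],[0,0,0,0,0,0,0.7]]'
python3 -m pendant '[[0,0,0.5,0,0,0,0.7],[0,0,0,0,0,0,0.7]]'
```

```text
clock: 14.45
position: [0.5146, -0.2815, 0.0948]
tool_rot: [-0.0, 0.1, 0.995, 0.0]
force: [0.7, -0.3, -2.8]
finger_gap: 0.694
gripper_force: 65.2
clock: 14.65
position: [0.5146, -0.2815, 0.0943]
tool_rot: [-0.0, 0.1, 0.995, -0.0]
force: [-0.4, 0.5, -3.3]
finger_gap: 0.695
gripper_force: 65.2
clock: 14.85
position: [0.5146, -0.2815, 0.0938]
tool_rot: [-0.0, 0.1, 0.995, 0.0]
force: [0.8, 0.3, -1.9]
finger_gap: 0.696
gripper_force: 65.2
```

```bash
for i in 1; do python3 -m pendant '[[0,0,0.5,0,0,0,0.7],[0,0,0,0,0,0,0.7]]'; done
python3 -m pendant '[[0,0,0.5,0,0,0,0.7],[0,0,0,0,0,0,0.7]]'
python3 -m pendant '[[0,0,0.4,0,0,0,0.7],[0,0,0,0,0,0,0.7]]'
```

```text
clock: 15.05
position: [0.5146, -0.2816, 0.0936]
tool_rot: [0.0, 0.1, 0.995, -0.0]
force: [-1.2, 0.9, 0.8]
finger_gap: 0.693
gripper_force: 65.5
clock: 15.25
position: [0.5147, -0.2816, 0.0936]
tool_rot: [0.0, 0.1, 0.995, -0.0]
force: [-3.8, 1.3, 7.1]
finger_gap: 0.697
gripper_force: 66.3
clock: 15.45
position: [0.5147, -0.2816, 0.0936]
tool_rot: [0.0, 0.1, 0.995, -0.0]
force: [-5.3, 2.5, 11.3]
finger_gap: 0.691
gripper_force: 66.9
```

The tray is down: contact at TCP z = 0.0936, exactly as predicted. I'll relax the preload, release and withdraw.

```bash
python3 -m pendant '[[0,0,-0.8,0,0,0,0.7],[0,0,0,0,0,0,0.7],[0,0,0,0,0,0,0.27],[0,0,0,0,0,0,0.2],[0,0,0,0,0,0,0.1],[0,0,0,0,0,0,0],[0,0,0,0,0,0,0],[0,0,0,0,0,0,0]]'
python3 -m pendant '[[0,0,-10,0,0,0,0],[0,0,-20,0,0,0,0],[0,0,-40,0,0,0,0],[0,0,-40,0,0,0,0],[0,0,-40,0,0,0,0],[40,0,0,0,0,0,0],[40,0,0,0,0,0,0],[40,0,0,0,0,0,0]]'
python3 -m pendant '[[-15,40,0,0,0,0,0],[-15,40,0,0,0,0,0],[0,40,0,0,0,0,0],[0,40,0,0,0,0,0],[0,40,0,0,0,0,0],[0,40,0,0,0,0,0],[0,0,0,0,0,0,0],[0,0,0,0,0,0,0]]'
python3 - <<'E'
from h import *
im=robot.grab_frame("top");s=robot.grab_frame("side");np.save("pics/top9.npy",im)
o=np.zeros((450,800,3),np.uint8);o[:300,:400]=cv2.resize(im,(400,300),interpolation=cv2.INTER_AREA)
o[:324,404:800]=cv2.resize(s[222:357,250:415],(396,324),interpolation=cv2.INTER_CUBIC)
o[300:450,:400]=cv2.resize(im[125:200,215:415],(400,150))
cv2.imwrite("pics/k.png",o[:,:,::-1])
E
```

```text
clock: 16.25
position: [0.5147, -0.2815, 0.0933]
tool_rot: [0.0, 0.1, 0.995, -0.0]
force: [-0.5, -0.1, -0.6]
finger_gap: 1.002
gripper_force: 0.0
clock: 17.05
position: [0.3957, -0.2573, 0.2441]
tool_rot: [0.0, 0.099, 0.995, -0.0]
force: [-0.6, -0.8, 0.1]
finger_gap: 0.998
gripper_force: 0.0
clock: 17.85
position: [0.474, -0.028, 0.2439]
tool_rot: [0.0, 0.099, 0.995, -0.0]
force: [0.2, -0.0, -0.9]
finger_gap: 1.0
gripper_force: 0.0
```

View pics/k.png

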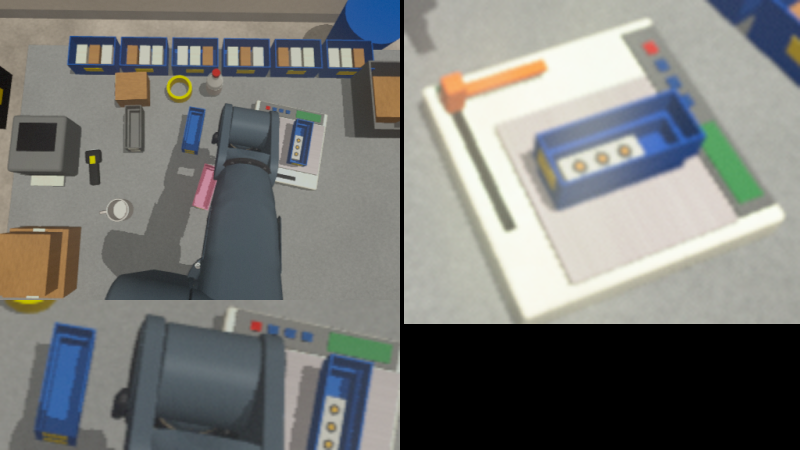

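The tray stands upright and centred on the pan with the block in it. The lock is at the green mark and the rest of the pile is unmoved.

```bash
python3 -c "
from bench import robot
print(robot.job_done())"
```

```text
the job is handed in; nothing more can be done
None
```

The job is handed in, at about 18 s of the 54 s allowed: the lock is at its end stop by the green mark, and the top blue tray, with the block in it, is flat and centred on the pan, with everything else left where it stood.

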